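# Clamp the specimen table into a thickness gauge stand with its cam lock

### The arm

A 7-joint arm with a two-finger parallel gripper is mounted at the origin on the work surface. World frame = base frame: x ahead of the robot, y to its left, z up, the work surface at z = 0. Lengths are in m, angles in degrees, forces in N, time in s.
With the tool pointing down it reaches from about 0.425 to 0.875 m from the base axis. Payload 4.7 kg.
Tool frame: the origin (TCP) lies between the finger pads; the fingertips stand 22 mm ahead of it and the grasp point (between the pads) lies 3 mm ahead of it (env.tip_reach is the distance from the TCP to the fingertips, in m); z points along the fingers, y is the line along which they close (so a half turn about z gives the same grasp; the last joint's range is limited). The gripper opens to 87 mm and grips with 3 to 60 N. Pads are 19 mm wide; open, the fingers measure 117 mm over their backs; the gripper's body (75 mm by 190 mm) begins 51 mm behind the grasp point.
Start: joints at [66.24, 18.392, -4.016, 83.108, 1.295, 78.541, -3.26], TCP at [0.27, -0.591, 0.245] pointing down, gripper open.
Joint ranges: [-163.93, 163.93], [-17.29, 119.83], [-79.2, 71.16], [3.27, 140.29], [-89.18, 269.18], [5.43, 117.66], [-154.24, 154.24]. Speed limits (degrees/s): [147.25, 147.25, 180, 180, 180, 180, 180].

### API

Orientations are given as [roll, pitch, yaw] about the fixed x, y, z axes, in that order (R = Rz(yaw) Ry(pitch) Rx(roll)).
In Python, from cell import env gives the robot as it stands.
- The arm moves only by the shell command python3 -m creep 'ROWS' [FORCE]. ROWS is JSON, one flat list of numbers, 7 for each row, row after row: the finger opening in mm, from 0 to 87, then the shift along the tool's x, y, z in units of 30 mm (1.0 is 30 mm), then the turn, a rotation vector about the tool's x, y, z in units of 6 degrees (1.0 is 6 degrees). A call has 1 to 12 rows; each row is the pose to reach, as a shift and turn from the pose commanded when the call began, along the tool's axes at that moment; what a row does not reach only later rows make up. A row lasts 1/10 s, in which the tool goes at most 50 mm and 8.59 degrees, less where a joint would pass 70% of its speed; a pose out of reach is approached as far as the arm can. A call with a gripper value outside its range is refused whole. The fingers move at their own pace and stop on an object; FORCE is the grip in N (left out, the last holds). Time passes only in rows, so rows that repeat a pose let the fingers close. It gives the time, the measured TCP pose, the force, the opening and the grip force at its end, in the units of the state.
- env.get_obs(): the state, without advancing time (a new reading comes with each control period).
- env.read_camera(name): name is "scene" or "top"; returns a dict with "color" (420x560x3 uint8, red, green, blue), "depth" (420x560 float32, m along the optical axis (not along the pixel's ray), 0 where there is no reading), "fovy" (degrees; the focal length in pixels is half the picture's height over the tangent of half this angle, whatever the lens; pixels are square), "cx", "cy" (the principal point, pixels), "R" (3x3) and "t" (3): a world point X has camera coordinates R X + t. Camera axes: x right, y down, z forward; pixel columns grow to the right and rows downward; lengths in m; the calibration is good to about 2 mm. A picture is of the moment at which its call begins.
- env.sign_off(): hands the job in; it is judged then, once.
The state is a dict: "time_s": time; "qpos": joint angles; "joint_velocities": joint speeds; "effort": joint torques, N m; "tool_pos": TCP position; "tool_rot": TCP orientation; "force": force on the tool from outside, world axes, zero at the start; "wrist_torque": the same for the moment, N m; "grip_width": finger opening in m; "grasp_force": force on a finger pad.
Only numpy, scipy, OpenCV 4.12 (cv2) and the standard library are available. Lean on these libraries where they do the work, as an engineer would, in place of code of your own. Each camera call takes 0.05 s, during which the arm holds its last target. There are 200 camera calls.

### The job

Slide the flat-topped specimen table that waits in the slideway of the gauge stand in towards the lock until it meets the two sprung brass pins, so that the head of its draw bolt lies in the open cam. Then crank the cam disc clockwise by its black knob, about half a turn, until the hook has drawn the table in and the crank comes up firmly tight; feel for that and do not force it further, as the stops are set differently every time. Let go and leave the other things on the bench where they are.

Things in the scene. Friction and masses are not known exactly. Their poses are not given: they have to be found in the camera images.
- stand: Thickness gauge stand, fixed: grey-green cast base 140 (x) x 395 (y) x 30 mm. Origin: underside, on the slideway's centre line; z up, y along the slideway, away from the lock. Slideway: 63 mm wide between rails 10 mm high on the base's top, y = 30 to 180 mm, open at +y. Lock housing 78 x 76 mm, 52 mm high, centred at y = -25 mm, mouth facing +y. Column 32 mm thick, 245 mm high, at y = -165 mm.
- ejector_tips (a point): Midway between the free tips of two thin brass ejector pins on the housing's front (31 mm apart, spring 2 N when first met, then 0.7 N/mm); axes as the stand's, 44 mm above the bench. The specimen table's front face meets them here. Outside them two steel disc-sprung stop studs (together 32 N/mm) are screwed 0.8 to 4.8 mm farther back: a setting that no reading gives.
- cam_axis (a point): Point on the cam disc's vertical turning axis at the disc's top face, 58 mm above the bench; axes as the stand's. The steel disc is 60 mm across. On it lies a lever 16 mm wide, 58 to 66 mm above the bench, over a hub cap up to 68 mm. The column stands 140 mm away to -y, its arm and dial turned away.
- knob (a point): Middle of the black crank knob, 62 mm from the cam's axis, 82.5 mm above the bench: upright cylinder 16 mm across, from 67.5 to 97.5 mm above the bench, above the lever's end. It spins freely on its pin, so a gripper can carry it round without turning. It starts on the -x side of the stand (towards the robot), passes over the slideway and comes round to the +x side. x of this point runs along the lever, from knob to axis.
- cam (a joint): Cam disc angle (rad), growing clockwise seen from above; 0: knob at the stand's -x side, hook open; starts within 0.2 of 0. Turns with 1 N at the knob; the hook takes hold at about 1.7 and draws in 3.6 mm per rad with 1 to 2 N; the stops resist from somewhere between 2 and 3.2. Tight: 5 to 6 N along the arc at the knob, 0.4 to 0.6 rad later (pull on the bolt 45 to 60 N); over-tight above 7 N. It holds itself.
- cam_disc: The steel cam disc with its lever and, under it, the greased spiral hook, all one part; origin on the turning axis at the bolt's height, 44 mm above the bench; z up, x from knob to axis. The hook grips behind the head of the draw bolt and passes above and below the bolt's neck.
- carriage: Specimen table in the slideway, loose, about 0.65 kg: dark steel slab 60 (x) x 90 (y) x 20 mm, bright platen 52 mm across (top at 26 mm), black grip tab, brass bolt to -y. Origin: underside centre of the slab; axes as the stand's. Starts 22 to 50 mm out from the pins; meets them with its origin at y = 69.8 mm of the stand, and must come within 2 mm of that for the hook to catch. Tight at 62.5 to 68.5 mm.
- grip_tab (a point): In the middle of the specimen table's black grip tab, 64 mm above the bench. The tab is 30 (x) x 10 (y) mm and stands 24 mm over the slab, top 74 mm above the bench, at the slab's end away from the lock; 23 mm of free slab lie between it and the platen. Axes as the specimen table's.
- bolt_head (a point): Centre of the brass barrel head of the draw bolt (upright cylinder 14 mm across, 15 mm high), 35 mm ahead of the slab's front face and 14 mm above the slab's underside; neck 5 mm thick.
- spare_table: Bystander: a second specimen table of the same form with a small dome instead of the flat platen, lying loose on the bench between robot and stand. Origin: underside centre.
- setting_ring: Bystander: steel setting ring, 48 mm across, 16 mm high, on the bench beyond the stand. Origin: underside centre.
- presser_weight: Bystander: bright aluminium presser weight, 48 mm across, 50 mm high with its stem. Origin: underside centre.
- gauge_block: Bystander: steel gauge block 30 x 35 x 9 mm on the bench. Origin: underside centre.
- specimen_disc: Bystander: white plastic specimen disc, 64 mm across, 6 mm thick. Origin: underside centre.
- screwdriver: Bystander: screwdriver, 160 mm long, lying on the bench at the side.
- mug: Bystander: blue mug, 80 mm across, 90 mm high. Origin: underside centre.
Not all that is in view belongs to the job. What is shaped like the carriage but green or orange is not meant.

How it is judged (in metres and radians):
On the way, in this order (a step that is already met when the one before it is completed fails the run):
1. the specimen table has been slid in to the ejector pins, the cam still open (y of carriage in the frame of stand below 0.072 m and value of joint cam below 0.6 rad), for 0.2 s.
2. the hook has been turned behind the bolt head and pulls on it (value of joint cam above 1.9 rad and y of carriage in the frame of stand below 0.0687 m and contact force between cam_disc and carriage above 30 N), for 0.1 s.
At the end, for the whole second after the job is handed in: The cam has been turned clockwise beyond 1.9 rad and its hook pulls on the bolt head with more than 30 N by itself, the specimen table drawn in (its origin at y below 68.7 mm of the stand), level and at rest (all of step 2 and angle between carriage's own z axis and vertical below 0.05 rad and linear speed of carriage below 0.01 m/s and velocity of joint cam below 0.05 rad/s); the robot touches nothing.
It fails at once if the lock is over-tightened or the bolt rammed: more than 75 N between hook and bolt (contact force between cam_disc and carriage above 75 N).
It fails at once if the specimen table is lifted out of the slideway or tipped (angle between carriage's own z axis and vertical above 0.15 rad or z of carriage in the frame of stand above 0.038 m).
It fails at once if another thing on the bench is moved by more than 20 mm (distance of any of spare_table, setting_ring, presser_weight, gauge_block, specimen_disc, screwdriver, mug from where it was at the start of the episode above 0.02 m).
It also fails if it takes over 64 s, if anything falls off the work surface, if the arm or the gripper's body presses on something with over 40 N, if the wrist force passes 120 N, or if a joint passes its speed limit or range.

## Working session

There is one attempt and no reset: what is moved stays moved. The work goes in short steps, Python scripts to look and compute and a shell command to move; the robot and the scene stay as the last step left them, time stands still between calls to the robot, and variables do not carry over. Pictures are saved under pics/ and viewed, at most 10 in all, crops included, and the job is handed in when it is done.

```bash
ls; mkdir -p pics; cat > h.py <<'E'
from cell import env
import numpy as np, cv2
def cam(n):
    c=env.read_camera(n); h=c["color"].shape[0]
    c["f"]=h/2/np.tan(np.radians(c["fovy"])/2); return c
def ray(c,u,v,z):
    d=c["R"].T@np.array([(u-c["cx"])/c["f"],(v-c["cy"])/c["f"],1]); o=-c["R"].T@c["t"]
    return o+d*(z-o[2])/d[2]
def cloud(c):
    d=c["depth"]; v,u=np.mgrid[:d.shape[0],:d.shape[1]]
    P=np.stack([(u-c["cx"])/c["f"]*d,(v-c["cy"])/c["f"]*d,d],-1)
    return (P-c["t"])@c["R"]
E
python3 - <<'E'
from h import *
for n in("scene","top"):
    c=cam(n); cv2.imwrite(f"pics/{n}0.png",cv2.resize(c["color"][...,::-1],(800,600)))
    print(n,c["fovy"],-c["R"].T@c["t"]); np.savez(f"{n}0.npz",**c)
o=env.get_obs(); print(o)
E
```

```text
pics
scene 45.52050703066121 [ 0.88624269 -0.79571184  1.06653036]
top 42.96988106787715 [ 0.36104636 -0.04507024  1.63222175]
{'time_s': 0.1, 'qpos': array([66.23805854, 18.43627069, -4.0158009 , 83.17022756,  1.29633168,
       78.5419781 , -3.26097913]), 'joint_velocities': array([-0.0409733 , -0.08935022, -0.05153144, -0.12946614, -0.08152959,
        0.05355323, -0.1175505 ]), 'effort': array([-8.93959987e-05, -4.92571986e+01, -4.05548690e-01, -3.13397849e+01,
       -6.40957779e-02,  3.94473842e-02,  8.16613806e-05]), 'tool_pos': array([ 0.27002201, -0.5907294 ,  0.24353409]), 'tool_rot': array([-1.79896837e+02,  6.84493924e-03,  2.45711358e+01]), 'force': array([-0.76245372, -0.26670386, -0.37524138]), 'wrist_torque': array([-0.00048967, -0.04014747,  0.01497339]), 'grasp_force': 0.0, 'grip_width': 0.08730406114780344}
```

View pics/scene0.png

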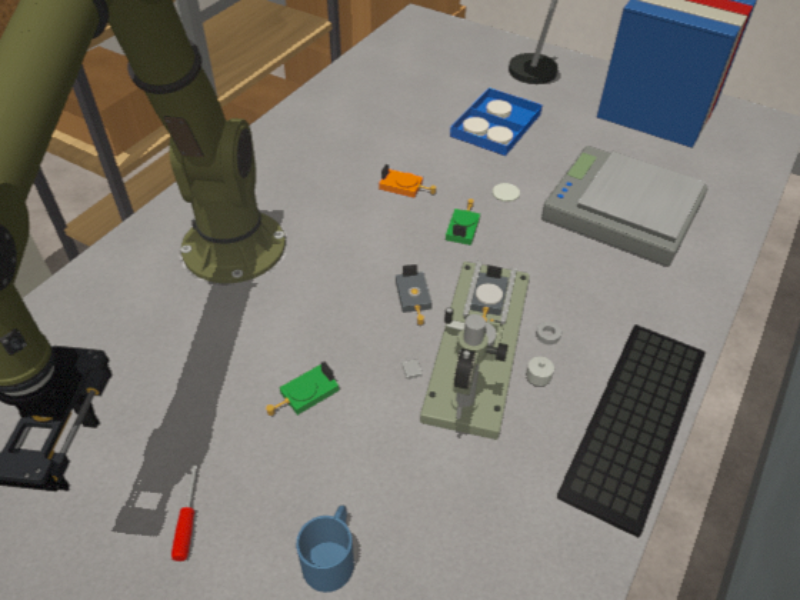

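View pics/top0.png

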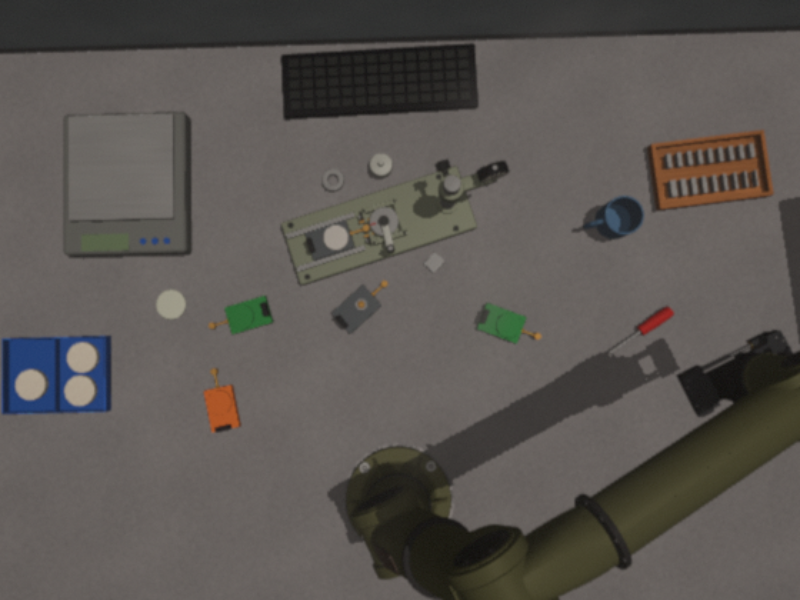

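The scene view shows the stand at (475,345), with the column near the camera and the slideway away from it. In the top view the stand runs from (290,250) to (470,200), the carriage platen is at (336,238), the cam is near (383,222), and the spare table is at (357,308). Next I'll zoom in and measure.

```bash
python3 - <<'E'
from h import *
c=dict(np.load("top0.npz")); P=cloud(c)
im=c["color"][105:205,185:345,::-1]; cv2.imwrite("pics/topz.png",cv2.resize(im,None,fx=5,fy=5,interpolation=cv2.INTER_CUBIC))
hsv=cv2.cvtColor(c["color"],cv2.COLOR_RGB2HSV)
z=P[...,2]
sub=np.zeros(z.shape,bool); sub[105:205,185:345]=1
m=sub&(z>0.022)&(z<.12)
n,l,st,ce=cv2.connectedComponentsWithStats(m.astype(np.uint8))
for i in range(1,n):
    if st[i,4]>40: print(i,st[i],P[l==i].mean(0))
i=1+np.argmax(st[1:,4]); 
q=P[(l==i)&(z<.036)]
r=cv2.minAreaRect((q[:,:2]*1000).astype(np.float32)); print("base",r,cv2.boxPoints(r),np.median(q[:,2]))
for lo,hi in((.053,.062),(.063,.072),(.072,.08),(.085,.11)):
    k=sub&(z>lo)&(z<hi); n2,l2,s2,c2=cv2.connectedComponentsWithStats(k.astype(np.uint8))
    for j in range(1,n2):
        if s2[j,4]>5: print(lo,hi,s2[j],P[l2==j].mean(0).round(4),c["color"][l2==j].mean(0).round())
E
```

```text
1 [259 108  16  16 200] [0.7045963  0.0184614  0.03527147]
2 [313 116  10   9  47] [ 0.68715811 -0.13622597  0.02905243]
4 [ 197  120  137   80 5501] [0.57094309 0.03623212 0.03654392]
base ((577.724853515625, 26.58795166015625), (141.0514678955078, 394.5335388183594), 16.58373260498047) [[ 453.8296   195.51994]
 [ 566.4359  -182.60243]
 [ 701.6201  -142.34404]
 [ 589.0138   235.77834]] 0.029159845127975433
0.053 0.062 [273 140   4   3   6] [ 0.6233 -0.0061  0.0552] [92. 91. 78.]
0.053 0.062 [258 142  21  29 221] [0.5818 0.0151 0.0578] [115. 110. 104.]
0.053 0.062 [309 143   7   3   7] [ 0.6081 -0.1162  0.0581] [56. 55. 49.]
0.053 0.062 [259 145   3   3   6] [0.6095 0.0384 0.0554] [102. 101.  85.]
0.053 0.062 [226 157  19  19 181] [0.5497 0.1144 0.0563] [148. 141. 133.]
0.063 0.072 [265 151   9  22  75] [0.5649 0.0113 0.0668] [104. 101.  94.]
0.063 0.072 [214 167   4   2   7] [0.5463 0.171  0.0694] [48. 47. 43.]
0.063 0.072 [215 170   4   3   6] [0.5357 0.1686 0.0691] [44. 43. 40.]
0.072 0.08 [214 168   4   3   6] [0.5404 0.1691 0.0756] [43. 41. 37.]
0.072 0.08 [216 171   4   4   9] [0.5294 0.1642 0.0748] [42. 41. 39.]
0.085 0.11 [309 140   9   4  12] [ 0.609  -0.1154  0.0968] [49. 48. 45.]
0.085 0.11 [271 171   5   6  25] [0.5208 0.0007 0.0954] [83. 80. 76.]
```

View pics/topz.png

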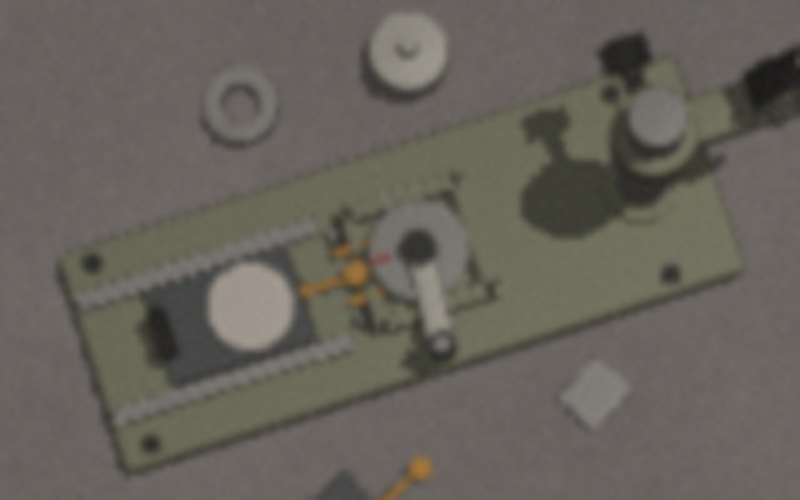

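The crop shows the platen centre at (250,306), tab at (161,335), bolt head (356,272), hub (417,247) and knob at (441,343). The knob is close to its 0 position. Next I'll work out stand-frame coordinates.

```bash
cat >> h.py <<'E'
YAW=np.radians(16.6); X=np.array([np.cos(YAW),np.sin(YAW)]); Y=np.array([-np.sin(YAW),np.cos(YAW)])
E
python3 - <<'E'
from h import *
c=dict(np.load("top0.npz"))
f=lambda u,v,z: ray(c,185+u/5-.4,105+v/5-.4,z)[:2]
d={"platen":f(250,306,.056),"tab":f(161,330,.074),"bolt":f(356,272,.0515),"disc":f(418,249,.058),"hub":f(417,247,.068),"knob":f(441,343,.0975)}
corners=np.array([[453.8,195.5],[566.4,-182.6],[701.6,-142.3],[589,235.8]])/1000; b=corners.mean(0)
for k,p in d.items(): print(k,p.round(4),"rel base centre, stand axes",((p-b)@X).round(4),((p-b)@Y).round(4))
s=dict(np.load("scene0.npz")); P=cloud(s); z=P[...,2]
col=s["color"].astype(int); reg=np.zeros(z.shape,bool); reg[180:310,290:375]=1
a=s["color"][180:310,290:375,::-1]; cv2.imwrite("pics/scz.png",cv2.resize(a,None,fx=4.5,fy=4.5,interpolation=cv2.INTER_CUBIC))
m=reg&(z>.0545)&(z<.0585)&(col.min(-1)>130); 
q=P[m]; print("platen scene",q.mean(0), len(q))
m=reg&(z>.072)&(z<.0765)&(col.max(-1)<90)
q=P[m]; print("tab scene",q.mean(0) if len(q) else 0,len(q))
m=reg&(z>.095)&(z<.1); q=P[m]; q=q[np.linalg.norm(q[:,:2]-d["knob"],axis=1)<.03]; print("knob scene",q.mean(0) if len(q) else 0,len(q))
E
```

```text
platen [0.5512 0.1153] rel base centre, stand axes -0.0 0.0926
tab [0.5363 0.1661] rel base centre, stand axes 0.0002 0.1455
bolt [0.5704 0.0521] rel base centre, stand axes 0.0003 0.0265
disc [0.5823 0.0145] rel base centre, stand axes 0.001 -0.0129
hub [0.5821 0.0147] rel base centre, stand axes 0.0008 -0.0126
knob [0.5218 0.0011] rel base centre, stand axes -0.0609 -0.0085
platen scene [0.56638125 0.08722605 0.05624602] 144
tab scene [0.54464102 0.09482307 0.07407892] 24
knob scene [0.52205398 0.00095398 0.09708   ] 20
```

View pics/scz.png

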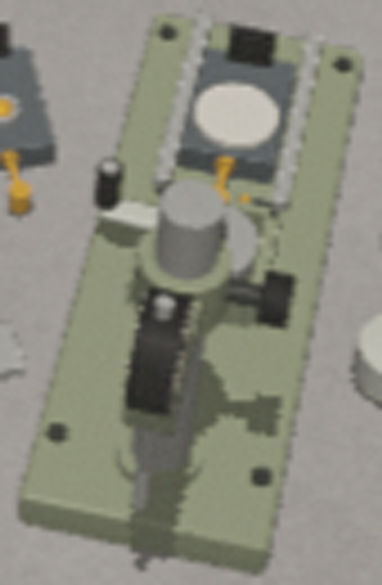

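Both cameras agree. The carriage sits at stand y ≈ 94 mm, about 24 mm from the pins. The tab is at (0.536, 0.166) and the knob at (0.522, 0.001). Setting out to a point above the tab.

```bash
python3 -m creep '[40,18.55,-19.25,0,0,0,1.33, 40,18.55,-19.25,0,0,0,1.33, 40,18.55,-19.25,0,0,0,1.33, 40,18.55,-19.25,0,0,0,1.33, 40,18.55,-19.25,0,0,0,1.33, 40,18.55,-19.25,0,0,0,1.33, 40,18.55,-19.25,0,0,0,1.33, 40,18.55,-19.25,0,0,0,1.33, 40,18.55,-19.25,0,0,0,1.33, 40,18.55,-19.25,0,0,0,1.33, 40,18.55,-19.25,0,0,0,1.33, 40,18.55,-19.25,0,0,0,1.33]' 10
```

```text
time_s: 1.3
tool_pos: [0.4693, -0.0232, 0.2445]
tool_rot: [180.0, -0.0, 16.6]
force: [0.6, -1.4, 0.1]
grip_width: 0.0402
grasp_force: 0.0
```

```bash
cat > g.py <<'E'
import sys
from h import *
from scipy.spatial.transform import Rotation as Ro
# python3 g.py x y z yaw : shift in tool axes, units of 30 mm, and turn in 6 deg units
o=env.get_obs(); R=Ro.from_euler("xyz",o["tool_rot"],degrees=True)
g=np.array(list(map(float,sys.argv[1:4]))); G=Ro.from_euler("xyz",[180,0,float(sys.argv[4])],degrees=True)
print("shift",(R.inv().apply(g-o["tool_pos"])/.03).round(3),"turn",((R.inv()*G).as_rotvec(degrees=True)/6).round(2))
print(o["time_s"],o["tool_pos"].round(4),o["tool_rot"].round(2),o["force"].round(2),o["grip_width"],o["qpos"].round(0))
E
python3 g.py .5363 .1661 .2 16.6
```

```text
shift [ 3.942 -5.412  1.478] turn [ 0.01 -0.   -0.  ]
1.3 [ 0.4693 -0.0232  0.2445] [179.96  -0.    16.57] [ 0.6  -1.38  0.11] 0.040222551047599295 [ 35.  -3. -34. 107.  -2.  76. -72.]
```

```bash
python3 -m creep '[40,3.94,-5.41,1.2,0,0,0, 40,3.94,-5.41,1.2,0,0,0, 40,3.94,-5.41,1.2,0,0,0, 40,3.94,-5.41,1.2,0,0,0, 40,3.94,-5.41,1.2,0,0,0, 40,3.94,-5.41,1.2,0,0,0, 40,3.94,-5.41,3.8,0,0,0, 40,3.94,-5.41,3.8,0,0,0, 40,3.94,-5.41,3.8,0,0,0, 40,3.94,-5.41,3.8,0,0,0]'; python3 - <<'E'
from h import *
c=cam("scene"); a=c["color"][120:320,270:470,::-1]
cv2.imwrite("pics/s1.png",cv2.resize(a,(600,600),interpolation=cv2.INTER_CUBIC))
E
python3 g.py .5363 .1661 .083 16.6
```

```text
time_s: 2.3
tool_pos: [0.5365, 0.1625, 0.1313]
tool_rot: [179.9, -0.0, 16.5]
force: [0.2, 0.9, -0.3]
grip_width: 0.0397
grasp_force: 0.0
shift [-0.009 -0.103  1.644] turn [ 0.01 -0.02 -0.02]
2.35 [0.5373 0.1632 0.1323] [ 1.7994e+02 -1.3000e-01  1.6490e+01] [ 0.63  0.08 -0.02] 0.040212157388430474 [  18.   17.  -44.  103.   13.   65. -103.]
```

View pics/s1.png

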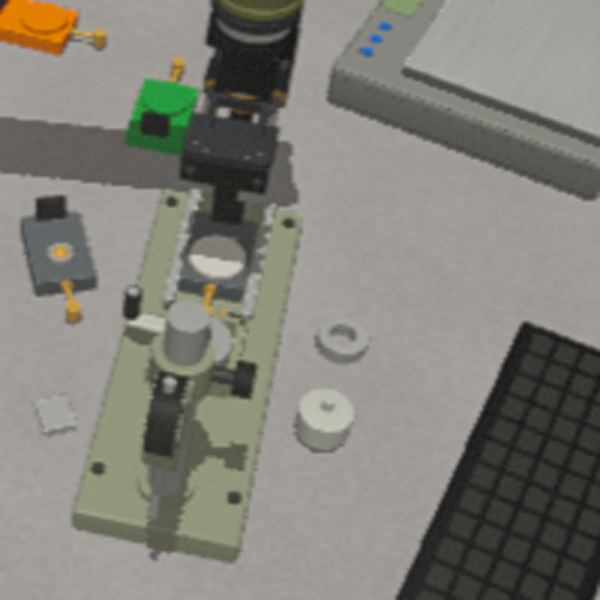

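The gripper is above the tab at (227,205) and lined up. Now I'll lower it with a small opening, then close lightly.

```bash
python3 -m creep '[26,0,-0.1,0,0,0,0, 26,0,-0.1,0,0,0,0, 26,0,-0.1,0.6,0,0,0, 26,0,-0.1,1.1,0,0,0, 26,0,-0.1,1.6,0,0,0, 26,0,-0.1,1.6,0,0,0, 26,0,-0.1,1.6,0,0,0, 26,0,-0.1,1.6,0,0,0]' 10 ; python3 -m creep '[0,0,0,0,0,0,0, 0,0,0,0,0,0,0, 0,0,0,0,0,0,0, 0,0,0,0,0,0,0, 0,0,0,0,0,0,0, 0,0,0,0,0,0,0]' 10;python3 g.py .5363 .1661 .083 16.6
```

```text
time_s: 3.15
tool_pos: [0.5358, 0.1673, 0.0831]
tool_rot: [-180.0, -0.1, 16.6]
force: [-0.3, -0.2, 0.3]
grip_width: 0.0262
grasp_force: 0.0
time_s: 3.75
tool_pos: [0.5355, 0.1674, 0.0829]
tool_rot: [-180.0, -0.0, 16.6]
force: [-0.7, 0.6, 2.6]
grip_width: 0.01
grasp_force: 10.0
shift [ 0.013  0.049 -0.003] turn [-0.   -0.01  0.  ]
3.75 [0.5355 0.1674 0.0829] [-1.7999e+02 -4.0000e-02  1.6600e+01] [-0.71  0.61  2.55] 0.009961454274974737 [  17.   21.  -43.  105.   16.   60. -106.]
```

```bash
f='import sys
from h import *
o=env.get_obs();F=o["force"];p=o["tool_pos"][:2]-[.5777,.0266];print("Fx %.2f Fy %.2f Fz %.2f ystand %.4f x %.4f z %.4f g %.4f"%(F[:2]@X,F[:2]@Y,F[2],p@Y-.0123-.04,p@X,o["tool_pos"][2],o["grip_width"]))'; echo "$f" > s.py
python3 -m creep '[0,0,0.15,0,0,0,0, 0,0,0.3,0,0,0,0, 0,0,0.4,0,0,0,0, 0,0,0.5,0,0,0,0, 0,0,0.5,0,0,0,0]' >/dev/null; python3 s.py; python3 -m creep '[0,0,0.06,0,0,0,0, 0,0,0.13,0,0,0,0, 0,0,0.13,0,0,0,0]'>/dev/null; python3 s.py
python3 -m creep '[0,0,0.03,0,0,0,0, 0,0,0.06,0,0,0,0, 0,0,0.06,0,0,0,0]'>/dev/null; python3 s.py
```

```text
Fx 0.34 Fy 3.42 Fz 5.10 ystand 0.0789 x -0.0001 z 0.0829 g 0.0099
Fx -0.36 Fy 4.20 Fz 6.11 ystand 0.0753 x -0.0001 z 0.0829 g 0.0098
Fx -0.76 Fy 2.80 Fz 5.22 ystand 0.0738 x -0.0002 z 0.0829 g 0.0103
```

```bash
python3 -m creep '[0,0,0.04,0,0,0,0, 0,0,0.04,0,0,0,0]'>/dev/null; python3 s.py; python3 -m creep '[0,0,0.04,0,0,0,0, 0,0,0.04,0,0,0,0]'>/dev/null; python3 s.py; python3 -m creep '[0,0,0.04,0,0,0,0, 0,0,0.04,0,0,0,0]'>/dev/null; python3 s.py; python3 -m creep '[0,0,0.03,0,0,0,0, 0,0,0.03,0,0,0,0]'>/dev/null; python3 s.py
```

```text
Fx 0.82 Fy 4.44 Fz 5.99 ystand 0.0726 x -0.0002 z 0.0829 g 0.0095
Fx 0.88 Fy 4.33 Fz 5.24 ystand 0.0714 x -0.0001 z 0.0829 g 0.0099
Fx -0.30 Fy 3.33 Fz 5.20 ystand 0.0702 x -0.0001 z 0.0829 g 0.0100
Fx -0.22 Fy 4.87 Fz 4.96 ystand 0.0699 x -0.0002 z 0.0829 g 0.0094
```

```bash
python3 -m creep '[0,0,0.03,0,0,0,0, 0,0,0.03,0,0,0,0]'>/dev/null; python3 s.py; python3 -m creep '[0,0,0.03,0,0,0,0, 0,0,0.03,0,0,0,0]'>/dev/null; python3 s.py;  python3 -m creep '[0,0,0.03,0,0,0,0, 0,0,0.03,0,0,0,0]'>/dev/null; python3 s.py
```

```text
Fx 0.07 Fy 6.39 Fz 4.76 ystand 0.0697 x -0.0002 z 0.0829 g 0.0102
Fx -0.36 Fy 6.30 Fz 4.66 ystand 0.0691 x -0.0002 z 0.0829 g 0.0102
Fx 0.11 Fy 8.36 Fz 5.97 ystand 0.0684 x -0.0003 z 0.0829 g 0.0099
```

The force rises from about 4 N to over 6 N at an estimated 69.7 mm, so the table has met the pins. Now release and rise.

```bash
python3 -m creep '[0,0,0,0,0,0,0, 0,0,0,0,0,0,0, 0,0,0,0,0,0,0, 24,0,0,0,0,0,0, 24,0,0,0,0,0,0, 24,0,0,0,0,0,0, 24,0,0,-0.7,0,0,0, 24,0,0,-1.7,0,0,0, 40,0,0,-2.2,0,0,0, 40,0,0,-2.2,0,0,0]'; python3 s.py; python3 g.py .5218 .0010 .15 16.6
python3 - <<'E'
from h import *
c=cam("top"); P=cloud(c); z=P[...,2]; b=np.array([.5777,.0266])
cv2.imwrite("pics/t2.png",cv2.resize(c["color"][105:205,185:345,::-1],None,fx=5,fy=5,interpolation=cv2.INTER_CUBIC))
k=(z>.09)&(z<.1)&(np.linalg.norm(P[...,:2]-[.5218,.001],axis=-1)<.02); print("knob",P[k].mean(0),k.sum())
E
```

```text
time_s: 7.25
tool_pos: [0.5449, 0.1398, 0.1504]
tool_rot: [179.9, -0.2, 16.5]
force: [-0.0, 0.2, 0.2]
grip_width: 0.0332
grasp_force: 0.0
Fx -0.00 Fy 0.16 Fz 0.22 ystand 0.0656 x 0.0009 z 0.1504 g 0.0332
shift [-2.053  4.217  0.014] turn [ 0.02 -0.04 -0.01]
7.25 [0.5449 0.1398 0.1504] [179.9   -0.22  16.52] [-0.05  0.16  0.22] 0.03319029335566959 [  21.   16.  -44.  101.   12.   67. -100.]
knob [0.52087379 0.00083275 0.09592905] 21
```

View pics/t2.png

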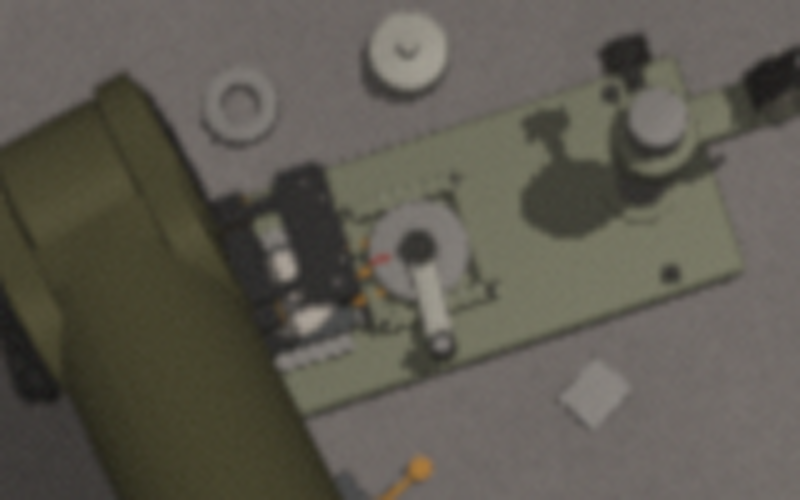

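The table is left inside, largely hidden by the arm. The crank is unmoved, with the knob at (441,343). Next, the knob.

```bash
python3 -m creep '[40,-2.05,4.2,0,0,0,0, 40,-2.05,4.2,0,0,0,0, 40,-2.05,4.2,0,0,0,0, 40,-2.05,4.2,0,0,0,0, 40,-2.05,4.2,0,0,0,0, 40,-2.05,4.2,0,0,0,0]'; python3 g.py .5215 .0010 .092 16.6
python3 - <<'E'
from h import *
c=cam("top"); P=cloud(c); b=np.array([.5777,.0266])
h=cv2.cvtColor(c["color"],cv2.COLOR_RGB2HSV).astype(int); z=P[...,2]; d=P[...,:2]-b
# platen and brass pixels, stand axes (base centre -> stand y offset -12.3 mm)
m=(z>.053)&(z<.059)&(abs(d@X)<.028)&(d@Y>.04)&(d@Y<.13)
n,l,s,ce=cv2.connectedComponentsWithStats(m.astype(np.uint8)); 
for i in range(1,n):
    if s[i,4]>30: q=d[l==i]; print(s[i], "y",(q@Y).min()-.0123,(q@Y).max()-.0123,"x",(q@X).min(),(q@X).max())
cv2.imwrite("pics/t3.png",cv2.resize(c["color"][105:205,185:345,::-1],None,fx=5,fy=5,interpolation=cv2.INTER_CUBIC))
E
```

```text
time_s: 7.9
tool_pos: [0.5199, 0.0032, 0.1477]
tool_rot: [-179.9, 0.1, 16.7]
force: [-0.6, 0.1, 0.4]
grip_width: 0.04
grasp_force: 0.0
shift [0.032 0.089 1.856] turn [-0.01  0.01  0.01]
7.9 [0.5199 0.0032 0.1477] [-1.7993e+02  6.0000e-02  1.6680e+01] [-0.57  0.1   0.38] 0.03996497938722893 [ 34.  10. -41. 107.   7.  65. -82.]
[234 155  11  12  60] y 0.04846272727075611 0.08231639094774311 x -0.0007810748998742106 0.023536673254770726
```

View pics/t3.png

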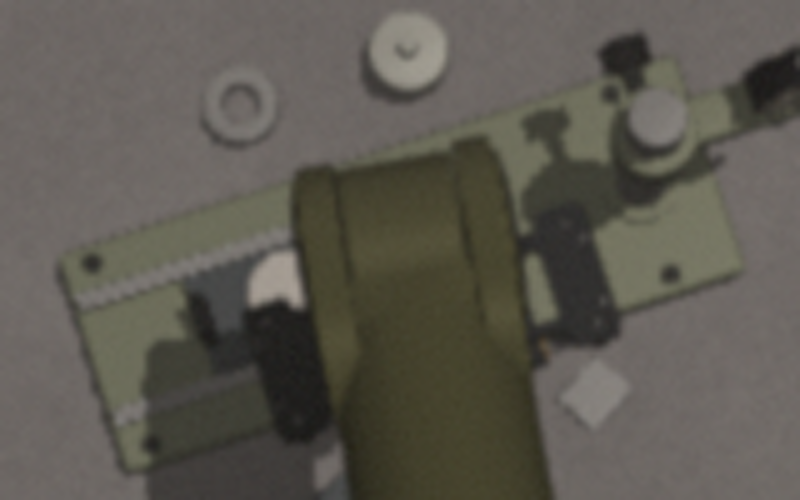

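The table has come in: the platen's outer edge gives an origin of about 70 mm, and the tab is now at (205,318). Now lower onto the knob and grip.

```bash
python3 -m creep '[40,0.03,0.08,0,0,0,0, 40,0.03,0.08,0.7,0,0,0, 40,0.03,0.08,1.3,0,0,0, 40,0.03,0.08,1.8,0,0,0, 40,0.03,0.08,1.85,0,0,0, 40,0.03,0.08,1.85,0,0,0, 0,0.03,0.08,1.85,0,0,0, 0,0.03,0.08,1.85,0,0,0, 0,0.03,0.08,1.85,0,0,0, 0,0.03,0.08,1.85,0,0,0, 0,0.03,0.08,1.85,0,0,0]' 20
cat > k.py <<'E'
import sys
from h import *
C=np.array([.5822,.0146]); o=env.get_obs(); F=o["force"]; p=o["tool_pos"][:2]-C
x,y=p@X,p@Y; th=np.arctan2(y,-x); t=np.array([np.sin(th),np.cos(th)])
f=np.array([F[:2]@X,F[:2]@Y])
print("t %.1f th %.3f r %.4f z %.4f | Ftan(resist) %.2f Frad %.2f Fz %.2f grip %.1f"%(o["time_s"],th,np.hypot(x,y),o["tool_pos"][2],-f@t,f@[-np.cos(th),np.sin(th)],F[2],o["grasp_force"]))
if len(sys.argv)>1:
    a0=float(sys.argv[1])  # commanded angle now, then table of shifts
    for a in sys.argv[2:]:
        a=float(a); print(a,(.062*np.array([np.cos(a0)-np.cos(a),-np.sin(a)+np.sin(a0)])/.03).round(2))
E
python3 k.py 0.07 0.2 0.35 0.5 0.65 0.8 .95 1.1 1.25 1.4
```

```text
time_s: 9.05
tool_pos: [0.522, -0.0, 0.0934]
tool_rot: [180.0, -0.0, 16.6]
force: [-0.4, 0.9, 2.4]
grip_width: 0.0154
grasp_force: 20.0
t 9.1 th 0.051 r 0.0619 z 0.0934 | Ftan(resist) -1.01 Frad 0.14 Fz 2.44 grip 20.0
0.2 [ 0.04 -0.27]
0.35 [ 0.12 -0.56]
0.5 [ 0.25 -0.85]
0.65 [ 0.42 -1.11]
0.8 [ 0.62 -1.34]
0.95 [ 0.86 -1.54]
1.1 [ 1.12 -1.7 ]
1.25 [ 1.41 -1.82]
1.4 [ 1.71 -1.89]
```

```bash
python3 -m creep '[0,0.04,-0.27,0,0,0,0, 0,0.12,-0.56,0,0,0,0, 0,0.25,-0.85,0,0,0,0, 0,0.42,-1.11,0,0,0,0, 0,0.62,-1.34,0,0,0,0, 0,0.86,-1.54,0,0,0,0, 0,1.12,-1.7,0,0,0,0, 0,1.41,-1.82,0,0,0,0, 0,1.71,-1.89,0,0,0,0, 0,1.71,-1.89,0,0,0,0]'; python3 k.py 1.4 1.48 1.56 1.64 1.72 1.8 1.88 1.96
```

```text
time_s: 10.05
tool_pos: [0.5563, 0.0713, 0.0933]
tool_rot: [-179.9, -0.2, 16.7]
force: [0.0, 2.1, 5.7]
grip_width: 0.0153
grasp_force: 20.0
t 10.1 th 1.432 r 0.0623 z 0.0933 | Ftan(resist) -0.89 Frad 1.88 Fz 5.66 grip 20.0
1.48 [ 0.16 -0.02]
1.56 [ 0.33 -0.03]
1.64 [ 0.49 -0.03]
1.72 [ 0.66 -0.01]
1.8 [0.82 0.02]
1.88 [0.98 0.07]
1.96 [1.14 0.12]
```

```bash
python3 -m creep '[0,0.16,-0.02,-0.03,0,0,0, 0,0.33,-0.03,-0.03,0,0,0, 0,0.49,-0.03,-0.03,0,0,0, 0,0.66,-0.01,-0.03,0,0,0, 0,0.82,0.02,-0.03,0,0,0, 0,0.98,0.07,-0.03,0,0,0, 0,1.14,0.12,-0.03,0,0,0, 0,1.14,0.12,-0.03,0,0,0]'; python3 k.py 1.96 2.02 2.08 2.14 2.2 2.26
```

```text
time_s: 10.85
tool_pos: [0.5896, 0.0763, 0.0936]
tool_rot: [-179.9, -0.1, 16.6]
force: [1.1, 4.8, -1.6]
grip_width: 0.0151
grasp_force: 20.0
t 10.8 th 1.980 r 0.0622 z 0.0936 | Ftan(resist) -0.51 Frad 4.93 Fz -1.57 grip 20.0
2.02 [0.11 0.05]
2.08 [0.22 0.11]
2.14 [0.33 0.17]
2.2 [0.43 0.24]
2.26 [0.53 0.32]
```

```bash
python3 -m creep '[0,0.07,0,0,0,0,0, 0,0.13,0.02,0,0,0,0, 0,0.13,0.02,0,0,0,0]' >/dev/null; python3 k.py; python3 -m creep '[0,0.11,0.06,0,0,0,0, 0,0.11,0.06,0,0,0,0]'>/dev/null; python3 k.py;  python3 -m creep '[0,0.11,0.06,0,0,0,0, 0,0.11,0.06,0,0,0,0]'>/dev/null; python3 k.py 2.14 2.2 2.26 2.32 2.38 2.44
```

```text
t 11.2 th 2.030 r 0.0623 z 0.0936 | Ftan(resist) 0.89 Frad 4.15 Fz -2.89 grip 20.0
t 11.3 th 2.093 r 0.0622 z 0.0937 | Ftan(resist) 1.30 Frad 4.71 Fz -3.34 grip 20.0
t 11.6 th 2.153 r 0.0623 z 0.0937 | Ftan(resist) 1.20 Frad 4.17 Fz -3.38 grip 20.0
2.2 [0.1  0.07]
2.26 [0.2  0.15]
2.32 [0.29 0.23]
2.38 [0.38 0.31]
2.44 [0.46 0.41]
```

```bash
python3 -m creep '[0,0.12,0.04,0.02,0,0,0, 0,0.12,0.04,0.02,0,0,0]' >/dev/null; python3 k.py; python3 -m creep '[0,0.12,0.06,0,0,0,0, 0,0.12,0.06,0,0,0,0]'>/dev/null; python3 k.py;  python3 -m creep '[0,0.1,0.07,0,0,0,0, 0,0.1,0.07,0,0,0,0]'>/dev/null; python3 k.py;  python3 -m creep '[0,0.09,0.08,0,0,0,0, 0,0.09,0.08,0,0,0,0]'>/dev/null; python3 k.py 2.38 2.44 2.5 2.56 2.62 2.68 2.74 2.8
```

```text
t 11.8 th 2.223 r 0.0623 z 0.0935 | Ftan(resist) 1.31 Frad 2.10 Fz -0.02 grip 20.0
t 11.9 th 2.290 r 0.0625 z 0.0935 | Ftan(resist) 0.80 Frad -1.42 Fz 1.74 grip 20.0
t 12.2 th 2.343 r 0.0626 z 0.0934 | Ftan(resist) 1.58 Frad -4.16 Fz 3.43 grip 20.0
t 12.3 th 2.395 r 0.0626 z 0.0933 | Ftan(resist) 2.64 Frad -6.11 Fz 5.07 grip 20.0
2.44 [0.08 0.09]
2.5 [0.16 0.19]
2.56 [0.23 0.29]
2.62 [0.3 0.4]
2.68 [0.35 0.51]
2.74 [0.41 0.62]
2.8 [0.45 0.73]
```

```bash
python3 -m creep '[0,0.05,0.13,-0.02,0,0,0, 0,0.05,0.13,-0.02,0,0,0]' >/dev/null; python3 k.py; python3 -m creep '[0,0.07,0.1,0,0,0,0, 0,0.07,0.1,0,0,0,0]'>/dev/null; python3 k.py;  python3 -m creep '[0,0.06,0.1,0,0,0,0, 0,0.06,0.1,0,0,0,0]'>/dev/null; python3 k.py 2.56 2.62 2.68 2.74 2.8
```

```text
t 12.6 th 2.443 r 0.0625 z 0.0935 | Ftan(resist) 2.05 Frad -2.43 Fz 0.80 grip 20.0
t 12.8 th 2.495 r 0.0625 z 0.0935 | Ftan(resist) 3.09 Frad -3.32 Fz 1.42 grip 20.0
t 12.9 th 2.546 r 0.0624 z 0.0935 | Ftan(resist) 3.19 Frad -3.45 Fz 0.51 grip 20.0
2.62 [0.06 0.11]
2.68 [0.12 0.21]
2.74 [0.18 0.33]
2.8 [0.22 0.44]
```

```bash
python3 -m creep '[0,0.04,0.12,0,0,0,0, 0,0.04,0.12,0,0,0,0]' >/dev/null; python3 k.py; python3 -m creep '[0,0.05,0.11,0,0,0,0, 0,0.05,0.11,0,0,0,0]'>/dev/null; python3 k.py;python3 -m creep '[0,0,0,0,0,0,0]'>/dev/null; python3 k.py
```

```text
t 13.2 th 2.594 r 0.0624 z 0.0935 | Ftan(resist) 5.05 Frad -1.49 Fz 0.14 grip 20.0
t 13.3 th 2.650 r 0.0623 z 0.0935 | Ftan(resist) 4.72 Frad -1.17 Fz 0.44 grip 20.0
t 13.4 th 2.654 r 0.0623 z 0.0936 | Ftan(resist) 5.99 Frad -0.74 Fz -1.43 grip 20.0
```

```bash
for i in 1 2 3 4 5 6; do python3 -m creep '[0,0,0,0,0,0,0]'>/dev/null; python3 k.py; done
```

```text
t 13.6 th 2.657 r 0.0622 z 0.0936 | Ftan(resist) 5.71 Frad -0.27 Fz -2.76 grip 20.0
t 13.7 th 2.658 r 0.0623 z 0.0936 | Ftan(resist) 5.79 Frad -0.04 Fz -1.97 grip 20.0
t 13.8 th 2.658 r 0.0623 z 0.0936 | Ftan(resist) 5.52 Frad 0.56 Fz -2.50 grip 20.0
t 13.8 th 2.659 r 0.0623 z 0.0936 | Ftan(resist) 4.86 Frad 0.85 Fz -2.51 grip 20.0
t 13.9 th 2.659 r 0.0622 z 0.0936 | Ftan(resist) 4.78 Frad 0.48 Fz -2.55 grip 20.0
t 14.1 th 2.659 r 0.0622 z 0.0936 | Ftan(resist) 5.47 Frad 0.67 Fz -2.88 grip 20.0
```

The tangential force holds steady at about 5.4 N, inside the tight band. Letting go and rising straight up.

```bash
python3 -m creep '[40,0,0,0,0,0,0, 40,0,0,0,0,0,0, 40,0,0,0,0,0,0, 40,0,0,-0.4,0,0,0, 40,0,0,-1.2,0,0,0, 40,0,0,-2.4,0,0,0, 40,0,0,-3.6,0,0,0, 40,0,0,-5,0,0,0, 40,0,0,-5,0,0,0, 40,0,0,-5,0,0,0]'; python3 -m creep '[40,-4,-6,0,0,0,0, 40,-4,-6,0,0,0,0, 40,-4,-6,0,0,0,0, 40,-4,-6,0,0,0,0, 40,-4,-6,0,0,0,0, 40,-4,-6,0,0,0,0, 40,-4,-6,0,0,0,0, 40,-4,-6,0,0,0,0]'; python3 - <<'E'
from h import *
c=cam("scene"); a=c["color"][120:320,270:470,::-1]
cv2.imwrite("pics/s4.png",cv2.resize(a,(600,600),interpolation=cv2.INTER_CUBIC))
P=cloud(c);z=P[...,2]; d=P[...,:2]-[.5822,.0146]
m=(z>.09)&(z<.1)&(np.hypot(d[...,0],d[...,1])<.075)&(d@X>.03); q=d[m]; print(m.sum(),q.mean(0)@X,q.mean(0)@Y,np.arctan2(q.mean(0)@Y,-(q.mean(0)@X)))
E
```

```text
time_s: 15.05
tool_pos: [0.6281, 0.0567, 0.2465]
tool_rot: [179.9, -0.2, 16.6]
force: [0.1, 0.2, -0.7]
grip_width: 0.0399
grasp_force: 0.0
time_s: 15.85
tool_pos: [0.462, 0.1932, 0.2435]
tool_rot: [-180.0, 0.0, 16.4]
force: [0.9, -1.3, 0.7]
grip_width: 0.0398
grasp_force: 0.0
31 0.053581163873080984 0.028427489586518574 2.653804741162235
```

View pics/s4.png

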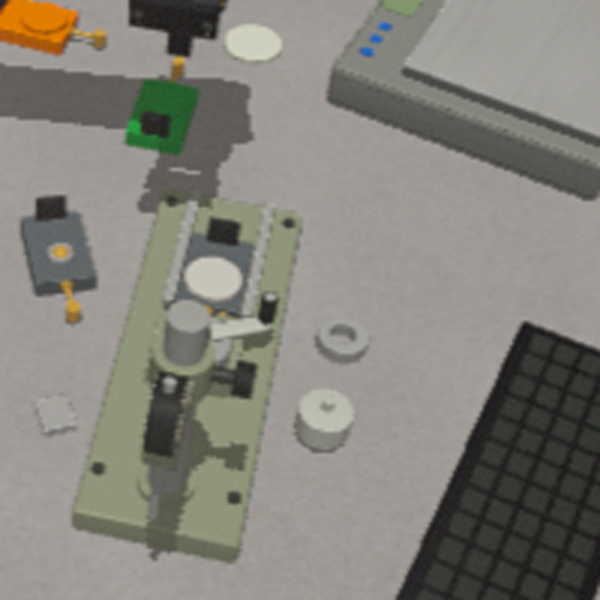

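The table is drawn in with its platen at (213,278). The crank stands at 2.65 rad with the knob at (268,305) and did not spring back. The other things on the bench are undisturbed and the robot is clear.

```bash
python3 -c "
from cell import env
print(env.sign_off())"
```

```text
the job is handed in; nothing more can be done
None
```

I slid the table in to the pins and cranked the cam to about 2.65 rad, where it held at about 5.4 N along the arc (tight is 5–6 N); it stayed there after I let go, and I handed the job in at about 16 s, but no verdict was returned.

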